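# Reload the bottle warmer and set its dial

### The job

Stand the tipped-over bottle with the orange cap upright on the warmer, in the middle of the empty place between the two blue-capped bottles. Then turn the warmer's stiff dial clockwise until its white pointer lines up with the red mark on the scale (within half a scale division), never going more than one division past it. Leave the other bottles, the tip box and the plant where they are.

Things in the scene. Friction and masses are not known exactly. Their poses are not given: they have to be found in the camera images.
- warmer: white bottle warmer fixed to the bench: a low box 150 mm deep (its x, pointing away from the robot), 455 mm long (its y, to the left) and 50 mm high. Origin on the bench under the middle bottle place; the box reaches from y = -165 to +290 mm, the round dial on its top is at x = 0, y = +215 mm
- gap (a point): centre of the empty middle place, on the top of the warmer (50 mm above the bench); axes as warmer. The lane of three places (at y = -110, 0 and +110 mm) runs along y between two steel rails 12 mm high, 6 mm thick and 72 mm apart inside
- tipped_bottle: square white bottle 56 x 56 mm, body 104 mm tall, neck 6 mm, round orange cap 40 x 22 mm, 132 mm in all; origin: centre of its underside; z from base to cap, x and y square to its sides. Starts lying on a flat side on the bench right of the warmer, base towards it (z level, origin 28 mm above the bench). About 0.2 kg; centre of mass 57 mm from the base
- left_bottle: square white bottle 56 x 56 mm, body 104 mm tall, neck 6 mm, round blue cap 40 x 22 mm, 132 mm in all; origin: centre of its underside; z from base to cap, x and y square to its sides; stands in the left place, to be left alone
- right_bottle: square white bottle 56 x 56 mm, body 104 mm tall, neck 6 mm, round blue cap 40 x 22 mm, 132 mm in all; origin: centre of its underside; z from base to cap, x and y square to its sides; stands in the right place, to be left alone
- dial (a joint): angle of the temperature dial in rad: 0 at the low end of the scale, growing clockwise seen from above, to stops at 0 and 4.71. The scale is 20 equal divisions of 0.236 rad. Stiff (about 0.2 N m), no spring: stays where it is left; too weak a grip slips
- dial_grip (a point): on the upright axis of the dial, 86 mm above the bench, where to grip it. The dial is a black skirt 84 mm across (top 62 mm above the bench) with a grip bar on it, 72 mm long, 16 mm thick, top 98 mm above the bench. The bar lies along the pointer direction.
- dial_pointer (a point): tip of the white pointer line on the dial, 50 mm from its axis, turning with it; seen from the dial axis it shows the pointer direction (0 on the joint = 135 degrees counter-clockwise, seen from above, from the warmer's x)
- mark: red mark fixed on the scale round the dial, a flat tab 23 x 8 mm, reaching from 51 to 74 mm from the dial axis, 3 mm high. Origin on the dial axis at the top of the warmer, x axis points from the dial axis out through the mark
- mark_tip (a point): inner part of the red mark, 50 mm from the dial axis: where the pointer tip must come to. At the start it lies 1.7 to 3.4 rad clockwise of the pointer
- tip_box: loose grey and yellow pipette-tip box, 85 x 125 x 61 mm, to be left alone; origin at the centre of its underside
- plant: small plant in a loose terracotta pot, 90 mm across, about 130 mm tall, to be left alone; origin at the centre of its underside
Things that resemble listed ones, but are neither listed nor needed, are in the scene too. What is shaped like the tipped_bottle but purple is not meant.

How it is judged:
On the way, in this order (a step that is already met when the one before it is completed fails the run):
1. the orange-capped bottle stands upright in the empty place, let go (angle between tipped_bottle's own z axis and vertical below 0.1 rad and horizontal distance between tipped_bottle and gap below 0.02 m and z of tipped_bottle in the frame of gap between -0.006 and 0.006 m and contact force between the fingers and tipped_bottle below 0.1 N and linear speed of tipped_bottle below 0.02 m/s), for 0.2 s.
2. the pointer is turned to the red mark (horizontal distance between dial_pointer and mark_tip below 0.006 m), for 0.2 s.
At the end, for the whole second after the job is handed in: The orange-capped bottle stands upright (within 0.1 rad) and at rest on the warmer within 20 mm of the centre of the middle place; the pointer tip is within 6 mm (half a division) of the red mark's tip; the blue-capped bottles, tip box and plant stand upright where they were (angle between each of tipped_bottle, left_bottle, right_bottle, tip_box, plant's own z axis and vertical below 0.1 rad and horizontal distance between tipped_bottle and gap below 0.02 m and z of tipped_bottle in the frame of gap between -0.006 and 0.006 m and horizontal distance between dial_pointer and mark_tip below 0.006 m and linear speed of tipped_bottle below 0.02 m/s); the robot touches nothing.
It fails at once if a blue-capped bottle is moved more than 20 mm (distance of any of left_bottle, right_bottle from where it was at the start of the episode above 0.02 m).
It fails at once if the tip box or the plant is moved more than 20 mm (distance of any of tip_box, plant from where it was at the start of the episode above 0.02 m).
It fails at once if the pointer goes more than one scale division past the red mark (y of dial_pointer in the frame of mark below -0.0125 m and x of dial_pointer in the frame of mark above 0.01 m).
It also fails if it takes over 72 s, if anything falls off the work surface, if the arm or the gripper's body presses on something with over 40 N, if the wrist force passes 120 N, or if a joint passes its speed limit or range.

### The arm

A 6-joint arm with a two-finger parallel gripper is mounted at the origin on the work surface. World frame = base frame: x ahead of the robot, y to its left, z up, the work surface at z = 0. Lengths are in m, angles in rad, forces in N, time in s.
With the tool pointing down it reaches from about 0.375 to 0.9 m from the base axis. Payload 3.1 kg.
Tool frame: the origin (TCP) lies at the very end of the fingers, on their centre line; the grasp point (between the pads) lies 19 mm behind it; z points along the fingers, y is the line along which they close (so a half turn about z gives the same grasp; the last joint's range is limited). The gripper opens to 87 mm and grips with 3 to 60 N. Pads are 19 mm wide; open, the fingers measure 117 mm over their backs; the gripper's body (75 mm by 190 mm) begins 51 mm behind the grasp point.
Start: joints at [1.145, 0.527, 1.433, -0, 1.181, -0.178], TCP at [0.153, 0.606, 0.223] pointing down, gripper open.
Joint ranges: [-3.08, 3.08], [-0.75, 2.2], [0.22, 2.44], [-1.43, 4.57], [0, 2.65], [-2.85, 2.85]. Speed limits (rad/s): [2.79, 2.79, 3.14, 3.14, 3.14, 3.14].

### API

Orientations are given as a unit quaternion [w, x, y, z].
In Python, from station import arm gives the robot as it stands. The module is installed in compiled form; this text tells all that it offers.
- The arm moves only by the shell command python3 -m crank 'ROWS' [FORCE]. ROWS is JSON, a list of rows, each a list of 3 entries, a list of its own where there are three numbers: the shift along the tool's x, y, z each as a share of 200 mm, from -1 to 1, then the turn, a rotation vector about the tool's x, y, z each as a share of 30 degrees, from -1 to 1, then the closure, from 0 (fully open) to 1 (shut). A call has 1 to 10 rows; each row is the pose to reach, as a shift and turn from the pose commanded when the call began, along the tool's axes at that moment; what a row does not reach only later rows make up. A row lasts 1/10 s, in which the tool goes at most 50 mm and 8.59 degrees, less where a joint would pass 70% of its speed; a pose out of reach is approached as far as the arm can. A call with a number of a shift or a turn outside -1 to 1 is refused whole. A call with a gripper value outside its range is refused whole. The fingers move at their own pace and stop on an object; FORCE is the grip in N (left out, the last holds). Time passes only in rows, so rows that repeat a pose let the fingers close. It gives the time, the measured TCP pose, the force, the opening and the grip force at its end, in the units of the state.
- arm.state(): the state, without advancing time (a new reading comes with each control period).
- arm.get_image(name): name is "scene" or "top"; returns a dict with "frame" (420x560x3 uint8, red, green, blue), "camera_matrix" (3x3 intrinsics, pixels), "dist_coeffs" ([k1, k2, p1, p2, k3] as OpenCV has them; the pictures are not rectified), "world_from_camera" (4x4, takes a point from camera to world coordinates). Camera axes: x right, y down, z forward; pixel columns grow to the right and rows downward; lengths in m; the calibration is good to about 2 mm. A picture is of the moment at which its call begins. There is no depth.
- arm.close_job(): hands the job in; it is judged then, once.
Trained networks look in a picture, given as the dict that the camera call returned (one of the last four; its "shot" number tells which), for a name from the list of things; names that differ only in an ending like _2 or _b are one class to them, and where a whole thing is asked for, a point or a joint stands for the part that bears it (a point fixed in the world has none). Each returns a list of dicts, best first, with "conf" (0 to 1); they miss things now and then, are a little off and sometimes report something else, mostly with a low value. They report only what shows in the picture. A call takes as long as a camera call. They do not tell look-alikes from the thing itself.
- arm.spot_in(picture, target): "pixel" ([column, row] in pixels, amid what is visible of it).
- arm.masks_of(picture, target): "mask" (420x560 bool, what is visible of it) and "pixel" ([column, row] in pixels, amid what is visible of it).
- arm.pinpoint(picture, target): "pixel" ([column, row] in pixels: a listed point, or the origin of a listed thing).
The state is a dict: "clock": time; "joints": joint angles; "qvel": joint speeds; "effort": joint torques, N m; "tcp_pos": TCP position; "tool_rot": TCP orientation; "wrist_force": force on the tool from outside, world axes, zero at the start; "wrist_torque": the same for the moment, N m; "grip_width": finger opening in m; "gripper_force": force on a finger pad.
Only numpy, scipy, OpenCV 4.12 (cv2) and the standard library are available. Lean on these libraries where they do the work, as an engineer would, in place of code of your own. Each camera call takes 0.05 s, during which the arm holds its last target. There are 200 camera calls.

## Working session

There is one attempt and no reset: what is moved stays moved. The work goes in short steps, Python scripts to look and compute and a shell command to move; the robot and the scene stay as the last step left them, time stands still between calls to the robot, and variables do not carry over. Pictures are saved under pics/ and viewed, at most 10 in all, crops included, and the job is handed in when it is done.

```bash
mkdir -p pics
python3 - <<'E'
from station import arm
import cv2,numpy as np
print(arm.state())
for n in("scene","top"):
    p=arm.get_image(n); cv2.imwrite(f"pics/{n}0.png",p["frame"][:,:,::-1])
    print(n,p["camera_matrix"].tolist(),p["dist_coeffs"],np.round(p["world_from_camera"],3).tolist())
    for t in["warmer","gap","tipped_bottle","left_bottle","right_bottle","dial_grip","dial_pointer","mark_tip","tip_box","plant"]:
        print(t,[(np.round(d["pixel"],1).tolist(),round(d["conf"],2)) for d in arm.pinpoint(p,t)][:4])
print(arm.state()["clock"])
E
```

```text
{'clock': 0.0, 'joints': array([ 1.14447245e+00,  5.28462835e-01,  1.43390065e+00, -1.21061276e-05,
        1.18136278e+00, -1.78496278e-01]), 'qvel': array([ 0.00236348, -0.00139049,  0.00146445, -0.00044382,  0.00073512,
        0.00065179]), 'effort': array([ 1.18755110e-03, -4.40036523e+01, -1.76596284e+01,  6.34217751e-02,
        5.81975095e-02, -1.44431242e-04]), 'tcp_pos': array([0.1529802 , 0.60524252, 0.22157419]), 'tool_rot': array([-3.12374714e-04,  1.23594579e-01,  9.92332224e-01, -1.02006305e-03]), 'wrist_force': array([-0.58265573, -0.0702306 , -0.17555002]), 'wrist_torque': array([ 0.05326965, -0.0390226 ,  0.01330735]), 'gripper_force': 0.0, 'grip_width': 0.08720157235364286}
scene [[389.28702307356644, 0.0, 279.9779683787232], [0.0, 389.28702307356644, 210.09702866657932], [0.0, 0.0, 1.0]] [-0.08384836  0.          0.          0.          0.        ] [[-0.746, 0.553, -0.372, 0.894], [0.666, 0.605, -0.436, 0.386], [-0.016, -0.573, -0.82, 0.994], [0.0, 0.0, 0.0, 1.0]]
warmer [([271.0, 268.9], 0.94)]
gap [([272.1, 259.5], 0.64)]
tipped_bottle [([256.1, 182.0], 0.86), (
[... 398 characters left out ...]
9.5795423838448, 0.0, 279.9685324474386], [0.0, 539.5795423838448, 212.52338564117588], [0.0, 0.0, 1.0]] [0.03017551 0.         0.         0.         0.        ] [[-0.016, -0.974, 0.226, 0.159], [-1.0, 0.017, 0.002, -0.104], [-0.006, -0.226, -0.974, 1.476], [0.0, 0.0, 0.0, 1.0]]
warmer [([242.9, 183.0], 0.96)]
gap [([245.6, 178.1], 0.68)]
tipped_bottle [([388.5, 302.8], 0.86), ([343.7, 231.0], 0.8), ([435.5, 218.0], 0.76), ([347.1, 203.3], 0.7)]
left_bottle [([200.1, 178.2], 0.8)]
right_bottle [([286.0, 174.3], 0.74), ([246.8, 181.2], 0.58)]
dial_grip [([161.1, 177.1], 0.95)]
dial_pointer []
mark_tip [([175.0, 165.4], 0.43)]
tip_box [([158.3, 280.0], 0.94)]
plant [([264.4, 253.4], 0.73)]
1.1
```

View pics/scene0.png

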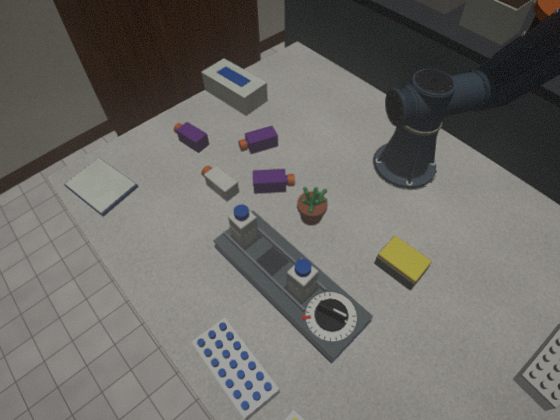

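View pics/top0.png

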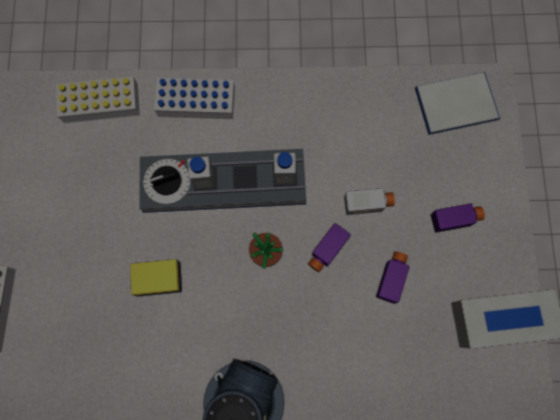

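The top view shows the white tipped bottle with its orange cap at (366,201), base at (346,202), cap at (389,199). The purple ones are decoys. The empty place is at (245,177), the dial at (166,181) with the red mark near (182,165), the plant at (265,250) and the yellow tip box at (155,277). In the scene view the bottle lies at (221,182) with its cap at (207,171), and the dial is at (330,316).

```bash
cat > h.py <<'E'
import numpy as np,cv2
def ray(p,px):
    u=cv2.undistortPoints(np.array([[px]],float),p["camera_matrix"],p["dist_coeffs"])[0,0]
    T=p["world_from_camera"];d=T[:3,:3]@np.array([u[0],u[1],1]);return T[:3,3],d/np.linalg.norm(d)
def tri(obs):
    A=0;b=0
    for p,px in obs:
        o,d=ray(p,px);M=np.eye(3)-np.outer(d,d);A=A+M;b=b+M@o
    return np.linalg.solve(A,b)
def onz(p,px,z):
    o,d=ray(p,px);return o+d*(z-o[2])/d[2]
def proj(p,X):
    C=np.linalg.inv(p["world_from_camera"])
    return cv2.projectPoints(np.atleast_2d(X).astype(float),cv2.Rodrigues(C[:3,:3])[0],C[:3,3],p["camera_matrix"],p["dist_coeffs"])[0][:,0]
E
python3 - <<'E'
from station import arm
from h import *
from scipy.optimize import least_squares
S=arm.get_image("scene");T=arm.get_image("top")
P={n:[np.array(arm.pinpoint(p,n)[0]["pixel"]) for p in(S,T)] for n in["gap","left_bottle","right_bottle","dial_grip","warmer","tip_box"]}
loc={"gap":(0,0,.05),"left_bottle":(0,.11,.05),"right_bottle":(0,-.11,.05),"dial_grip":(0,.215,.086),"warmer":(0,0,0)}
for n in P: print(n,np.round(tri(list(zip((S,T),P[n]))),4))
def W(v,l):
    c,s=np.cos(v[2]),np.sin(v[2]);l=np.array(l);return np.array([v[0]+c*l[0]-s*l[1],v[1]+s*l[0]+c*l[1],l[2]+v[3]])
def res(v): return np.concatenate([proj(p,W(v,l))[0]-q for n,l in loc.items() for p,q in zip((S,T),P[n])])
r=least_squares(res,[.57,0,0,0],loss="soft_l1");print(r.x,np.round(res(r.x),1))
# bottle & masks
for nm,p,c in(("S",S,(221,182)),("T",T,(366,201))):
    ms=[m for m in arm.masks_of(p,"tipped_bottle")]
    for m in ms:
        if np.hypot(*(np.array(m["pixel"])-c))<20:
            print(nm,m["pixel"],m["conf"],cv2.minAreaRect(np.argwhere(m["mask"])[:,::-1].astype(np.float32)))
    for d in arm.pinpoint(p,"tipped_bottle"): print(nm,d["pixel"],d["conf"])
    hsv=cv2.cvtColor(p["frame"],cv2.COLOR_RGB2HSV);o=cv2.inRange(hsv,(3,130,60),(18,255,255))
    n,_,st,ce=cv2.connectedComponentsWithStats(o);print([(ce[i].round(1).tolist(),st[i,4]) for i in range(1,n) if st[i,4]>15 and np.hypot(*(ce[i]-c))<50])
    f=p["frame"]
    print(len(ms)); 
np.savez("cal.npz",r=r.x)
cv2.imwrite("pics/t1.png",np.hstack([cv2.resize(S["frame"][150:210,185:265],None,fx=5,fy=5,interpolation=2),cv2.resize(T["frame"][175:235,330:410],None,fx=5,fy=5,interpolation=2)])[:,:,::-1])
cv2.imwrite("pics/t2.png",np.hstack([cv2.resize(S["frame"][285:345,290:370],None,fx=5,fy=5,interpolation=2),cv2.resize(T["frame"][150:210,130:210],None,fx=5,fy=5,interpolation=2)])[:,:,::-1])
E
```

```text
gap [ 0.603  -0.0068  0.042 ]
left_bottle [0.5898 0.1099 0.0462]
right_bottle [ 0.5937 -0.0226 -0.0633]
dial_grip [0.5848 0.2121 0.0826]
warmer [ 0.5951 -0.0138 -0.0097]
tip_box [ 0.3248  0.2354 -0.0007]
[ 0.59888552 -0.00518767  0.07065541 -0.01025345] [  1.5  -0.2  -0.6   1.7  -0.1   0.3   3.6  -0.8 -55.6 -47.9   2.5  -0.1
   1.6   0.4   3.4  -0.    2.8   3.3  -1.6  -2.4]
S [220.3, 182.9] 0.95 ((219.72756958007812, 181.3689422607422), (40.11096954345703, 21.176597595214844), 41.633541107177734)
S [253.7, 179.6] 0.89
S [276.6, 134.7] 0.76
S [231.9, 193.0] 0.65
S [201.7, 139.7] 0.59
S [297.7, 285.8] 0.5
[([242.3, 143.2], np.int32(42)), ([205.8, 168.9], np.int32(32))]
4
T [369.2, 201.4] 0.71 ((368.8854064941406, 200.796630859375), (23.84449005126953, 50.34363555908203), 84.5596694946289)
T [343.6, 230.1] 0.9
T [386.6, 302.2] 0.8
T [347.3, 204.0] 0.77
T [433.8, 221.0] 0.66
[([389.8, 198.9], np.int32(89))]
4
```

View pics/t1.png

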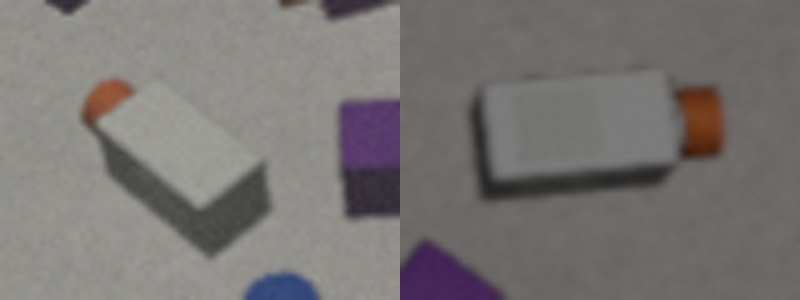

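View pics/t2.png

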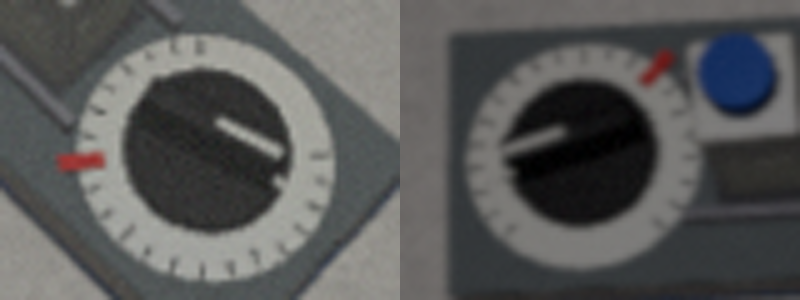

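The crops show the bottle's top-face corners and the pointer: white on the bar, with its tip on the skirt on the +y side. The red mark's inner end is at about (179,166) in the top view and (311,317) in the scene view. I'll triangulate these next.

Run:
```python
from station import arm
from h import *
S=arm.get_image("scene");T=arm.get_image("top")
t=lambda a,b:np.round(tri([(S,a),(T,b)]),4)
print("bottle corners: base far, base near, cap near, cap far")
print(t((226,192),(347.4,193.4)),t((238,183),(349,210.6)),t((215,166.4),(384.4,207.6)),t((204.6,174),(382,190)))
# blue caps
B=[]
for p,cs in((S,((303.5,268),(241.5,212))),(T,((198,165),(285.5,160)))):
    o=cv2.inRange(cv2.cvtColor(p["frame"],cv2.COLOR_RGB2HSV),(105,120,50),(125,255,255))
    n,_,st,ce=cv2.connectedComponentsWithStats(o)
    B.append([min([(np.hypot(*(ce[i]-c)),*ce[i],*st[i]) for i in range(1,n) if st[i,4]>60])[1:] for c in cs])
for k in(0,1): print("cap",t(B[0][k][:2],B[1][k][:2]),np.round(B[0][k]),np.round(B[1][k]))
ax=t((327.4,309.2),(161.1,177.1));print("axis",ax)
print("warmer corners top view z=.05",[onz(T,q,.05).round(4).tolist() for q in((140,155.5),(303,150))])
print("ptr",t((347,322.2),(152.4,184.4)),onz(T,(152.4,184.4),.062),onz(S,(347,322.2),.062))
print("mark in/out",t((310.6,317),(179,166.4)),t((302,317.6),(184.4,161)),onz(T,(184.4,161),.053),onz(S,(302,317.6),.053))
pl=arm.pinpoint(T,"plant");print([onz(T,d["pixel"],0).round(3) for d in pl[:1]])
```

```text
bottle corners: base far, base near, cap near, cap far
[ 0.541  -0.2853  0.0422] [ 0.4921 -0.2872  0.0437] [ 0.5021 -0.3874  0.0447] [ 0.549  -0.3813  0.0501]
cap [0.5901 0.1066 0.177 ] [303. 266. 295. 259.  16.  15. 191.] [197. 164. 190. 157.  15.  15. 175.]
cap [ 0.5986 -0.1145  0.1774] [241. 211. 234. 205.  14.  12. 133.] [284. 159. 278. 152.  14.  15. 171.]
axis [0.5886 0.2082 0.0907]
warmer corners top view z=.05 [[0.6597, 0.2855, 0.05], [0.6679, -0.1679, 0.05]]
ptr [0.5723 0.2482 0.0576] [0.5721267  0.24513783 0.062     ] [0.57252776 0.25077945 0.062     ]
mark in/out [0.6259 0.1775 0.049 ] [0.6422 0.1635 0.0463] [0.64057915 0.16133358 0.053     ] [0.64334676 0.16602253 0.053     ]
[array([ 0.384, -0.065,  0.   ])]
```

```bash
cat >> h.py <<'E'
from scipy.spatial.transform import Rotation as R
def rot(yang,tilt_dir=None,tilt=0):
    """tool vertical, closing axis at yang; then tilted so z leans toward horizontal dir by tilt about closing axis"""
    y=np.array([np.cos(yang),np.sin(yang),0]);d=np.array([0,0,-1.])
    if tilt: 
        u=np.array(tilt_dir);d=np.cos(tilt)*d+np.sin(tilt)*u
    return R.from_matrix(np.column_stack([np.cross(y,d),y,d]))
def go(s,pos,Rt):
    q=np.roll(s["tool_rot"],-1);Rc=R.from_quat(q)
    sh=Rc.inv().apply(np.array(pos)-s["tcp_pos"])/.2;tu=np.degrees((Rc.inv()*Rt).as_rotvec())/30
    f=max(1,abs(sh).max(),abs(tu).max())
    print("shift",(sh).round(3),"turn",(tu).round(3),"f",round(f,2),"rows",max(np.linalg.norm(sh)*4,np.linalg.norm(tu)*30/8.59).round(1))
E
python3 - <<'E'
from station import arm
from h import *
go(arm.state(),(.45,.43,.32),rot(.82))
E
```

```text
shift [-1.654 -0.489 -0.487] turn [0.    0.    0.961] f 1.65 rows 7.2
```

```bash
python3 -m crank '[[[-1,-0.3,-0.5],[0,0,0.6],0],[[-1,-0.3,-0.5],[0,0,0.6],0],[[-1,-0.3,-0.5],[0,0,0.6],0],[[-1,-0.3,-0.5],[0,0,0.6],0],[[-1,-0.3,-0.5],[0,0,0.6],0]]' 45
python3 - <<'E'
from station import arm
from h import *
s=arm.state();print(s["joints"].round(3),s["tcp_pos"])
go(s,(.5,.32,.32),rot(.72));go(s,(.54,.15,.32),rot(.5))
E
```

```text
clock: 2.65
tcp_pos: [0.3355, 0.4975, 0.3246]
tool_rot: [0.001, 0.278, 0.96, 0.001]
wrist_force: [0.5, 0.6, -0.5]
grip_width: 0.0871
gripper_force: 0.0
[ 7.920e-01  3.950e-01  1.369e+00 -1.000e-03  1.375e+00 -2.150e-01] [0.33549158 0.49748312 0.32458198]
shift [-1.17  -0.31   0.024] turn [0.006 0.002 0.548] f 1.17 rows 4.8
shift [-1.793 -0.922  0.023] turn [0.006 0.002 0.968] f 1.79 rows 8.1
```

```bash
python3 -m crank '[[[-1,-0.7,0],[0,0,1],0],[[-1,-0.7,0],[0,0,1],0],[[-1,-0.7,0],[0,0,1],0],[[-1,-0.7,0],[0,0,1],0],[[-1,-0.7,0],[0,0,1],0]]'
python3 - <<'E'
from station import arm
from h import *
s=arm.state();print(s["joints"].round(3),s["tcp_pos"])
go(s,(.56,.05,.32),rot(.09));go(s,(.535,-.1,.32),rot(.09))
E
```

```text
clock: 3.15
tcp_pos: [0.4276, 0.2715, 0.3228]
tool_rot: [0.0, 0.517, 0.856, 0.0]
wrist_force: [0.4, -0.6, -1.2]
grip_width: 0.0866
gripper_force: 0.0
[ 0.345  0.253  1.589 -0.     1.298 -0.139] [0.42762925 0.27149027 0.32280029]
shift [-1.288  0.071  0.015] turn [0.001 0.001 0.752] f 1.29 rows 5.2
shift [-1.894 -0.388  0.015] turn [0.001 0.001 0.752] f 1.89 rows 7.7
```

```bash
python3 -m crank '[[[-1,-0.1,0],[0,0,0.75],0],[[-1,-0.1,0],[0,0,0.75],0],[[-1,-0.1,0],[0,0,0.75],0],[[-1,-0.1,0],[0,0,0.75],0],[[-1,-0.1,0],[0,0,0.75],0]]'
python3 - <<'E'
from station import arm
from h import *
s=arm.state();print(s["joints"].round(3),s["tcp_pos"])
u=(-.09,.996,0)
go(s,(.535,-.25,.30),rot(.09));go(s,(.535,-.25,.30),rot(.09,u,np.radians(30)))
E
```

```text
clock: 3.65
tcp_pos: [0.5055, 0.0819, 0.3228]
tool_rot: [0.002, 0.676, 0.737, -0.0]
wrist_force: [-0.5, 0.8, 0.4]
grip_width: 0.0871
gripper_force: 0.0
[-0.056  0.261  1.578 -0.003  1.299 -0.141] [0.50545879 0.08188376 0.32276152]
shift [-1.666  0.006  0.119] turn [ 0.005  0.005 -0.009] f 1.67 rows 6.7
shift [-1.666  0.006  0.119] turn [ 0.007  1.006 -0.008] f 1.67 rows 6.7
```

```bash
python3 -m crank '[[[-1,0,0],[0,0,0],0],[[-1,0,0],[0,0.2,0],0],[[-1,0,0],[0,0.5,0],0],[[-1,0,0],[0,0.8,0],0],[[-1,0,0],[0,1,0],0],[[-1,0,0],[0,1,0],0]]'
python3 - <<'E'
from station import arm
from h import *
s=arm.state();print(s["joints"].round(3),s["tcp_pos"])
u=(-.09,.996,0)
go(s,(.538,-.38,.22),rot(.09,u,np.radians(60)))
E
```

```text
clock: 4.25
tcp_pos: [0.5211, -0.1157, 0.3202]
tool_rot: [-0.193, 0.653, 0.711, 0.175]
wrist_force: [-0.0, -0.0, -1.5]
grip_width: 0.0872
gripper_force: 0.0
[-0.652  0.434  1.433  0.38   1.644 -0.78 ] [ 0.52114709 -0.11565566  0.32022813]
shift [-1.397 -0.028 -0.232] turn [ 0.002  0.994 -0.01 ] f 1.4 rows 5.7
```

```bash
python3 -m crank '[[[-1,0,-0.3],[0,0.25,0],0],[[-1,0,-0.3],[0,0.5,0],0],[[-1,0,-0.3],[0,0.75,0],0],[[-1,0,-0.3],[0,1,0],0],[[-1,0,-0.3],[0,1,0],0],[[-1,0,-0.3],[0,1,0],0]]'
python3 - <<'E'
from station import arm
from h import *
s=arm.state();print(s["joints"].round(3),s["tcp_pos"])
u=np.array((-.09,.996,0));d=np.sin(np.pi/3)*u+[0,0,-.5]
G=np.array([.5247,-.3751,.028])+.019*d;Rt=rot(.09,u,np.pi/3)
print(G,G-.1*d)
go(s,G-.1*d,Rt)
E
```

```text
clock: 4.85
tcp_pos: [0.5402, -0.3136, 0.2702]
tool_rot: [-0.373, 0.583, 0.638, 0.337]
wrist_force: [0.2, 0.5, 0.7]
grip_width: 0.0869
gripper_force: 0.0
[-0.934  0.893  0.968  0.577  2.18  -0.919] [ 0.54020409 -0.31362813  0.27020078]
[ 0.5232191  -0.35871134  0.0185    ] [ 0.53101333 -0.44496747  0.0685    ]
shift [-1.198 -0.102 -0.065] turn [-0.009 -0.011 -0.005] f 1.2 rows 4.8
```

```bash
python3 -m crank '[[[-0.9,-0.08,-0.05],[0,0,0],0],[[-0.9,-0.08,-0.05],[0,0,0],0],[[-0.9,-0.08,-0.05],[0,0,0],0],[[-0.9,-0.08,-0.05],[0,0,0],0],[[-0.9,-0.08,-0.05],[0,0,0],0]]'
python3 - <<'E'
from station import arm
from h import *
s=arm.state();print(s["joints"].round(3),s["tcp_pos"])
u=np.array((-.09,.996,0));d=np.sin(np.pi/3)*u+[0,0,-.5]
G=np.array([.5247,-.3751,.028])+.019*d;Rt=rot(.09,u,np.pi/3)
go(s,G-.1*d,Rt);go(s,G-.04*d,Rt);go(s,G,Rt)
for n in("top","scene"):
    p=arm.get_image(n);cv2.imwrite(f"pics/{n}_pg.png",p["frame"][:,:,::-1])
    print(n,proj(p,[G,s["tcp_pos"],G-.019*d]))
E
```

```text
clock: 5.35
tcp_pos: [0.5337, -0.4119, 0.1236]
tool_rot: [-0.37, 0.583, 0.64, 0.336]
wrist_force: [-0.5, -0.0, -0.3]
grip_width: 0.0873
gripper_force: 0.0
[-1.006  1.152  0.754  0.494  2.171 -1.026] [ 0.53374846 -0.41187132  0.12359758]
shift [-0.32  -0.029 -0.004] turn [-0.009  0.     0.002] f 1 rows 1.3
shift [-0.32  -0.027  0.296] turn [-0.009  0.     0.002] f 1 rows 1.7
shift [-0.32  -0.026  0.496] turn [-0.009  0.     0.002] f 1 rows 2.4
top [[372.56378746 201.91724993]
 [399.42396233 187.69588234]
 [379.03115611 200.45220237]]
scene [[216.99328582 180.14783936]
 [199.1154142  150.53128326]
 [213.21484123 175.65586548]]
```

View pics/top_pg.png

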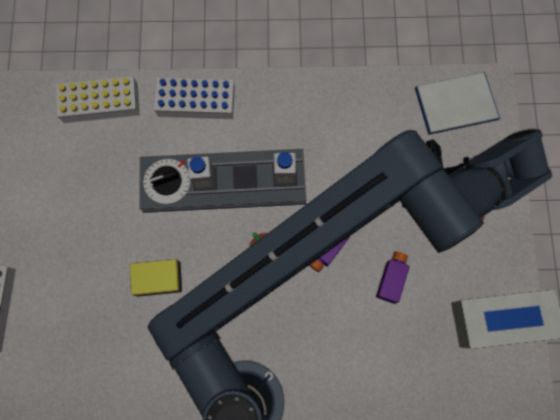

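The arm hides the bottle from the top camera, and the wrist reaches out over the purple bottle. I'll check the height in the scene view.

View pics/scene_pg.png

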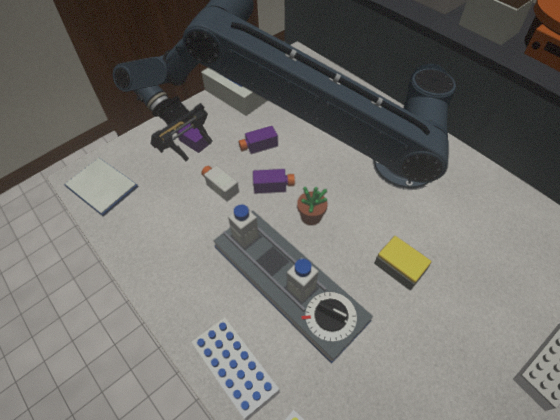

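The scene view shows the fingers at about (182–205,155), straddling the line to the bottle at (221,182). There is height to spare over the purple one. Now I go down, then forward along the tool, and grip.

```bash
python3 -m crank '[[[-0.16,-0.02,0],[0,0,0],0],[[-0.32,-0.03,0],[0,0,0],0],[[-0.32,-0.03,0.15],[0,0,0],0],[[-0.32,-0.03,0.3],[0,0,0],0],[[-0.32,-0.03,0.4],[0,0,0],0],[[-0.32,-0.03,0.5],[0,0,0],0],[[-0.32,-0.03,0.5],[0,0,0],0]]'
python3 - <<'E'
from station import arm
from h import *
s=arm.state();print(s["joints"].round(3),s["tcp_pos"],s["wrist_force"])
p=arm.get_image("scene");cv2.imwrite("pics/s_g.png",cv2.resize(p["frame"][110:230,130:290],None,fx=4,fy=4,interpolation=2)[:,:,::-1])
E
```

```text
clock: 6.15
tcp_pos: [0.5238, -0.3563, 0.0222]
tool_rot: [-0.37, 0.582, 0.642, 0.336]
wrist_force: [-0.5, 0.5, -0.7]
grip_width: 0.0869
gripper_force: 0.0
[-0.98   1.212  0.923  0.459  1.957 -1.124] [ 0.52376978 -0.35634308  0.02221848] [-0.47357077  0.52989378 -0.7441129 ]
```

View pics/s_g.png

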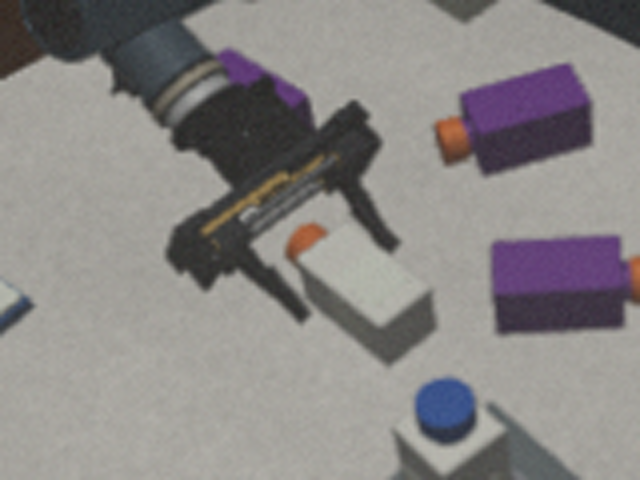

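The fingers straddle the bottle near its cap. Closing.

```bash
python3 -m crank '[[[0,0,0],[0,0,0],0.3],[[0,0,0],[0,0,0],0.6],[[0,0,0],[0,0,0],0.8],[[0,0,0],[0,0,0],0.8],[[0,0,0],[0,0,0],0.8],[[0,0,0],[0,0,0],0.8],[[0,0,0],[0,0,0],0.8]]' 45; python3 -m crank '[[[0.2,0,-0.1],[0,0,0],0.8],[[0.4,0,-0.2],[0,0,0],0.8],[[0.6,0,-0.3],[0,0,0],0.8],[[0.8,0,-0.4],[0,0,0],0.8],[[0.9,0,-0.5],[0,0,0],0.8],[[0.9,0,-0.5],[0,0,0],0.8]]'
python3 - <<'E'
from station import arm
from h import *
s=arm.state();print(s["joints"].round(3),s["tcp_pos"],s["wrist_force"])
E
```

```text
clock: 6.9
tcp_pos: [0.5225, -0.3605, 0.0183]
tool_rot: [-0.369, 0.584, 0.64, 0.337]
wrist_force: [1.6, -1.8, 1.5]
grip_width: 0.0557
gripper_force: 44.8
clock: 7.5
tcp_pos: [0.5225, -0.3585, 0.2275]
tool_rot: [-0.366, 0.584, 0.642, 0.335]
wrist_force: [-0.2, -1.1, -2.0]
grip_width: 0.0558
gripper_force: 44.8
[-0.984  0.96   0.924  0.521  2.171 -0.993] [ 0.52249865 -0.35847729  0.22748975] [-0.17613371 -1.08064198 -1.97282505]
```

Run:
```python
from station import arm
from h import *
s=arm.state()
u=(-.07,.997,0)
go(s,(.53,-.28,.36),rot(.07,u,np.radians(30)))
```

```text
shift [ 0.767  0.076 -0.003] turn [-0.025 -0.984  0.036] f 1 rows 3.4
```

```bash
python3 -m crank '[[[0.15,0.01,0],[0,-0.2,0],0.8],[[0.3,0.03,0],[0,-0.4,0],0.8],[[0.45,0.05,0],[0,-0.6,0],0.8],[[0.6,0.06,0],[0,-0.8,0],0.8],[[0.77,0.08,0],[-0.02,-1,0.03],0.8],[[0.77,0.08,0],[-0.02,-1,0.03],0.8]]'
python3 - <<'E'
from station import arm
from h import *
s=arm.state();print(s["joints"].round(3))
go(s,(.56,-.15,.37),rot(.05));go(s,(.57,-.05,.36),rot(.03,(.03,-1,0),np.radians(30)))
E
```

```text
clock: 8.1
tcp_pos: [0.5317, -0.2749, 0.3623]
tool_rot: [-0.187, 0.656, 0.71, 0.174]
wrist_force: [0.8, -0.9, -1.6]
grip_width: 0.0557
gripper_force: 44.8
[-0.826  0.539  1.127  0.327  1.879 -0.87 ]
shift [0.55  0.191 0.269] turn [-0.011 -0.988  0.056] f 1 rows 3.5
shift [0.955 0.28  0.557] turn [ 0.004 -1.988  0.099] f 1.99 rows 7.0
```

```bash
python3 -m crank '[[[0.1,0.04,0.05],[0,-0.2,0],0.8],[[0.2,0.08,0.1],[0,-0.4,0.02],0.8],[[0.33,0.12,0.16],[0,-0.6,0.03],0.8],[[0.45,0.16,0.2],[0,-0.8,0.04],0.8],[[0.55,0.19,0.25],[-0.01,-0.99,0.06],0.8],[[0.55,0.19,0.25],[-0.01,-0.99,0.06],0.8]]'
python3 - <<'E'
from station import arm
from h import *
s=arm.state();print(s["joints"].round(3))
y=.028;u=np.array((np.sin(y),-np.cos(y),0));d=.5*u-[0,0,.866]
A=np.array([.593,-.005,.05+.094+.16])+.019*d
print(A);go(s,A,rot(y,u,np.pi/6))
E
```

```text
clock: 8.7
tcp_pos: [0.5583, -0.1499, 0.3662]
tool_rot: [-0.008, 0.689, 0.725, -0.001]
wrist_force: [0.2, 1.3, -2.8]
grip_width: 0.0554
gripper_force: 44.8
[-0.456  0.339  1.344  0.002  1.474 -0.507]
[ 0.59326597 -0.01449628  0.287546  ]
shift [0.664 0.214 0.396] turn [-0.013 -1.017  0.048] f 1.02 rows 3.6
```

```bash
python3 -m crank '[[[0.15,0.05,0],[0,-0.2,0],0.8],[[0.3,0.1,0],[0,-0.4,0.02],0.8],[[0.45,0.15,0.05],[0,-0.6,0.03],0.8],[[0.6,0.2,0.1],[0,-0.8,0.04],0.8],[[0.66,0.21,0.2],[-0.01,-1,0.05],0.8],[[0.66,0.21,0.3],[-0.01,-1,0.05],0.8],[[0.66,0.21,0.3],[-0.01,-1,0.05],0.8]]'
python3 - <<'E'
from station import arm
from h import *
s=arm.state();print(s["joints"].round(3))
y=.028;u=np.array((np.sin(y),-np.cos(y),0));d=.5*u-[0,0,.866]
A=np.array([.593,-.005,.05+.094+.16])+.019*d
go(s,A,rot(y,u,np.pi/6))
I=[]
for n in("top","scene"):
    p=arm.get_image(n);e=np.array([.593,-.005,0]);print(n,proj(p,[e+[0,0,.05]]).round(1))
    c=proj(p,[[.593,-.005,.17]])[0].astype(int);I.append(cv2.resize(p["frame"][c[1]-75:c[1]+75,c[0]-50:c[0]+50],None,fx=4,fy=4,interpolation=2))
cv2.imwrite("pics/place1.png",np.hstack(I)[:,:,::-1])
E
```

```text
clock: 9.4
tcp_pos: [0.5922, -0.021, 0.3019]
tool_rot: [0.179, 0.675, 0.692, -0.183]
wrist_force: [0.4, 0.5, -3.5]
grip_width: 0.0564
gripper_force: 44.8
[ 0.032  0.461  1.436 -0.538  1.304  0.169]
shift [0.064 0.007 0.047] turn [-0.025 -0.012 -0.002] f 1 rows 0.3
top [[244.6 176.8]]
scene [[272.  260.7]]
```

View pics/place1.png

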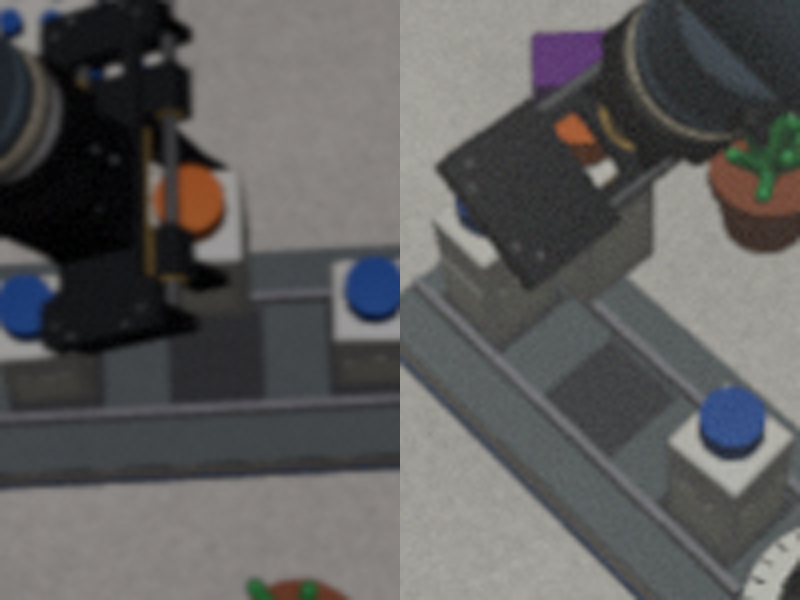

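Run:
```python
from station import arm
from h import *
s=arm.state();p=arm.get_image("top")
c=proj(p,[[.593,-.005,.17]])[0].astype(int)
q=c+np.array([186/4-50,201/4-75]);print(q,onz(p,q,.356),onz(p,q,.345))
d=R.from_quat(np.roll(s["tool_rot"],-1)).apply([0,0,1]);print("d",d,"grasp",s["tcp_pos"]-.019*d)
y=.028;u=np.array((np.sin(y),-np.cos(y),0));d=.5*u-[0,0,.866]
A=np.array([.593,-.005,.05+.094])+.019*d
go(s,A+[0,0,.02],rot(y,u,np.pi/6));go(s,A,rot(y,u,np.pi/6))
```

```text
[237.5  138.25] [ 0.58867323 -0.01081565  0.356     ] [ 0.59288739 -0.00989963  0.345     ]
d [ 0.00848874 -0.49583133 -0.86837736] grasp [ 0.59483082 -0.01344171  0.32355168]
shift [ 0.432 -0.007  0.672] turn [-0.01  -0.009 -0.015] f 1 rows 3.2
shift [ 0.482 -0.007  0.759] turn [-0.01  -0.009 -0.015] f 1 rows 3.6
```

```bash
python3 -m crank '[[[0.1,0,0.15],[0,0,0],0.8],[[0.2,0,0.3],[0,0,0],0.8],[[0.3,0,0.45],[0,0,0],0.8],[[0.4,0,0.6],[0,0,0],0.8],[[0.43,0,0.67],[-0.01,-0.01,-0.01],0.8],[[0.43,0,0.67],[-0.01,-0.01,-0.01],0.8],[[0.43,0,0.67],[-0.01,-0.01,-0.01],0.8]]'
python3 - <<'E'
from station import arm
from h import *
s=arm.state();print(s["wrist_force"])
y=.028;u=np.array((np.sin(y),-np.cos(y),0));d=.5*u-[0,0,.866]
A=np.array([.5925,-.006,.05+.094])+.019*d
go(s,A+[0,0,.005],rot(y,u,np.pi/6));go(s,A-[0,0,.002],rot(y,u,np.pi/6))
I=[]
for n in("top","scene"):
    p=arm.get_image(n)
    c=proj(p,[[.593,-.005,.1]])[0].astype(int);I.append(cv2.resize(p["frame"][c[1]-75:c[1]+75,c[0]-50:c[0]+50],None,fx=4,fy=4,interpolation=2))
cv2.imwrite("pics/place2.png",np.hstack(I)[:,:,::-1])
E
```

```text
clock: 10.25
tcp_pos: [0.5975, -0.0147, 0.1517]
tool_rot: [0.189, 0.675, 0.691, -0.178]
wrist_force: [-0.5, -1.1, -2.4]
grip_width: 0.0557
gripper_force: 44.8
[-0.52404054 -1.10076602 -2.38158717]
shift [ 0.045 -0.025  0.084] turn [ 0.012  0.001 -0.014] f 1 rows 0.4
shift [ 0.062 -0.025  0.115] turn [ 0.012  0.001 -0.014] f 1 rows 0.5
```

View pics/place2.png

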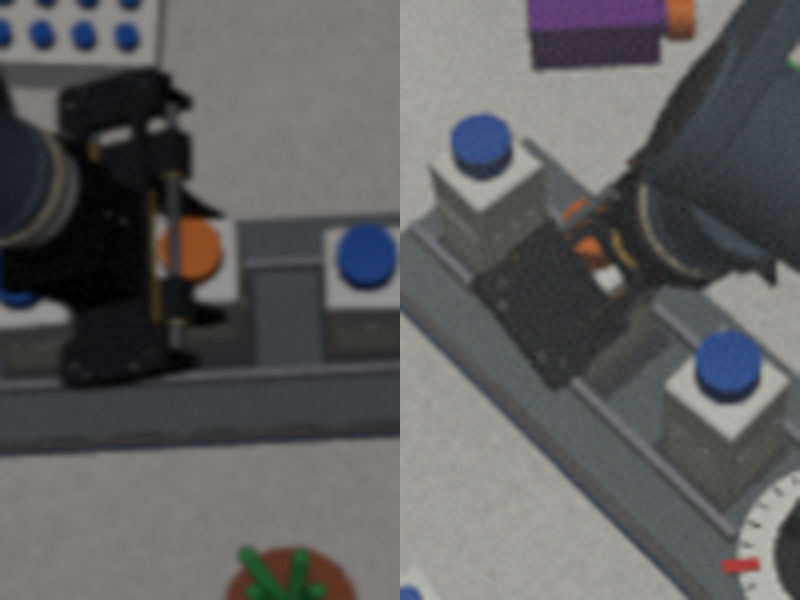

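The bottle hangs upright over the dark square, clear of both neighbours. The white face at its cap sits slightly far in x, so I correct that while lowering.

```bash
python3 -m crank '[[[0.02,-0.02,0.04],[0,0,0],0.8],[[0.04,-0.025,0.07],[0.01,0,-0.01],0.8],[[0.045,-0.025,0.085],[0.01,0,-0.01],0.8],[[0.05,-0.025,0.092],[0.01,0,-0.01],0.8],[[0.054,-0.025,0.1],[0.01,0,-0.01],0.8],[[0.054,-0.025,0.1],[0.01,0,-0.01],0.8]]'
```

```text
clock: 10.95
tcp_pos: [0.5909, -0.0144, 0.1294]
tool_rot: [0.186, 0.673, 0.692, -0.182]
wrist_force: [-3.6, 1.4, 5.7]
grip_width: 0.0556
gripper_force: 44.6
```

```bash
python3 -m crank '[[[0.002,0,0.005],[0,0,0],0.8],[[0.003,0,0.007],[0,0,0],0.8]]'
python3 - <<'E'
from station import arm
s=arm.state();print(s["wrist_force"],s["wrist_torque"])
E
```

```text
clock: 11.15
tcp_pos: [0.591, -0.0147, 0.1293]
tool_rot: [0.187, 0.673, 0.692, -0.182]
wrist_force: [-3.4, 5.0, 15.3]
grip_width: 0.0557
gripper_force: 44.6
[-3.3792397   4.95520433 15.27697339] [-0.20766628  1.40606475 -0.44064774]
```

Firm contact. I'll open, then retreat backwards along the tool.

```bash
python3 -m crank '[[[-0.002,0,-0.005],[0,0,0],0.8],[[-0.003,0,-0.007],[0,0,0],0.28],[[-0.003,0,-0.007],[0,0,0],0.2],[[-0.003,0,-0.007],[0,0,0],0.1],[[-0.003,0,-0.007],[0,0,0],0],[[-0.003,0,-0.007],[0,0,0],0]]'; python3 -m crank '[[[0,0,-0.1],[0,0,0],0],[[0,0,-0.3],[0,0,0],0],[[0,0,-0.5],[0,0,0],0],[[0,0,-0.7],[0,0,0],0],[[0,0,-0.9],[0,0,0],0],[[0,0,-1],[0,0,0],0],[[0,0,-1],[0,0,0],0]]'
python3 - <<'E'
from station import arm
from h import *
s=arm.state();print(s["joints"].round(3),s["tcp_pos"])
I=[]
for n in("top","scene"):
    p=arm.get_image(n);print(n,[(np.round(d["pixel"]),round(d["conf"],2)) for d in arm.pinpoint(p,"tipped_bottle")],proj(p,[[.593,-.005,.05]]))
    c=proj(p,[[.593,-.005,.1]])[0].astype(int);I.append(cv2.resize(p["frame"][c[1]-75:c[1]+75,c[0]-50:c[0]+50],None,fx=4,fy=4,interpolation=2))
cv2.imwrite("pics/place3.png",np.hstack(I)[:,:,::-1])
E
```

```text
clock: 11.75
tcp_pos: [0.5913, -0.0143, 0.1274]
tool_rot: [0.186, 0.673, 0.693, -0.181]
wrist_force: [0.1, -0.1, -0.1]
grip_width: 0.0835
gripper_force: 0.0
clock: 12.45
tcp_pos: [0.5902, 0.0874, 0.3039]
tool_rot: [0.188, 0.673, 0.693, -0.178]
wrist_force: [-0.9, -0.3, -0.7]
grip_width: 0.0871
gripper_force: 0.0
[ 0.213  0.495  1.37  -0.523  1.4    0.308] [0.59019029 0.08739234 0.3039405 ]
top [(array([433., 220.]), 0.97), (array([387., 302.]), 0.86), (array([248., 177.]), 0.79), (array([340., 230.]), 0.61)] [[244.59154289 176.78829701]]
scene [(array([204., 142.]), 0.93), (array([272., 136.]), 0.68), (array([252., 182.]), 0.57), (array([270., 263.]), 0.56)] [[272.01423856 260.65394221]]
```

View pics/place3.png

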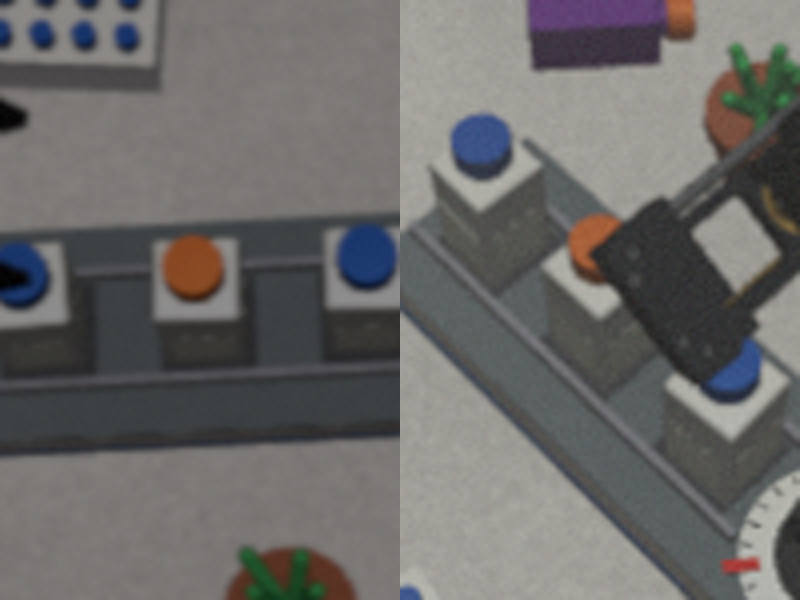

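Both views show the bottle standing upright, midway between the blue caps. If the gripper body turned with the dial, it would sweep into the left blue-capped bottle. So I'll push the bar round with the closed fingertips, keeping the tool vertical and the body lying along x. First I refine the dial geometry from the starting pictures.

Run:
```python
from station import arm
from h import *
s=arm.state()
S=arm.get_image("scene");T=arm.get_image("top")
print("ring centre",onz(T,(166.8,181.2),.05),onz(S,(290+207/5,285+158/5),.05))
print("skirt centre",onz(T,(130+182/5,150+153/5),.062),onz(S,(290+208/5,285+152/5),.062))
for nm,p,a,b in(("T",T,(130+165/5,150+130/5),(130+105/5,150+150/5)),("S",S,(290+218/5,285+122/5),(290+283/5,285+152/5))):
    A,B=onz(p,a,.098),onz(p,b,.098);v=B-A;print(nm,"bar line",A,B,np.degrees(np.arctan2(v[1],v[0])))
A0=np.array([.588,.2095])
for p,a in((T,(179,166.4)),(T,(184.4,161)),(S,(310.6,317)),(S,(302,317.6))):
    v=onz(p,a,.052)[:2]-A0;print("mark",v,np.degrees(np.arctan2(v[1],v[0])))
go(s,(.548,.221,.2),rot(.03))
```

```text
ring centre [0.5840959  0.20890402 0.05      ] [0.58656954 0.21286148 0.05      ]
skirt centre [0.582246   0.20741177 0.062     ] [0.58790667 0.21325576 0.062     ]
T bar line [0.58439806 0.20891295 0.098     ] [0.57384848 0.24040404 0.098     ] 108.52094860281719
S bar line [0.58548839 0.2127714  0.098     ] [0.57346202 0.24401224 0.098     ] 111.05453489495295
mark [ 0.03750358 -0.0334256 ] -41.70947791717895
mark [ 0.05291717 -0.04797992] -42.1985487350888
mark [ 0.0381888  -0.03044041] -38.55845654451816
mark [ 0.05508071 -0.04371154] -38.43519109632765
shift [ 0.841 -0.176  0.085] turn [-0.009  1.002 -0.003] f 1.0 rows 3.5
```

```bash
python3 -m crank '[[[0.2,-0.05,0],[0,0.2,0],0.3],[[0.4,-0.1,0],[0,0.4,0],0.6],[[0.6,-0.15,0],[0,0.6,0],1],[[0.8,-0.18,0],[0,0.8,0],1],[[0.84,-0.18,0.04],[0,1,0],1],[[0.84,-0.18,0.08],[0,1,0],1],[[0.84,-0.18,0.08],[0,1,0],1]]'
cat > d.py <<'E'
from station import arm
from h import *
AX=np.array([.5862,.2107])
def C(th,gap=0,r=24):
    t=np.radians(th);e=np.array([np.cos(t),np.sin(t)]);n=np.array([-np.sin(t),np.cos(t)])
    h=8+15*abs(np.sin(t))+9.5*abs(np.cos(t))+gap
    return AX+(r*e+h*n)/1000
def path(l,z=.070):
    s=arm.state();print(s["tcp_pos"],s["grip_width"],s["wrist_force"].round(1))
    for a in l: print(a,end=" ");go(s,[*C(*a),z],rot(.03))
E
python3 -c "
from d import *
path([(110,12),(110,0),(95,),(80,),(65,),(50,)])"
```

```text
clock: 13.45
tcp_pos: [0.5479, 0.2202, 0.2013]
tool_rot: [-0.0, 0.698, 0.716, -0.003]
wrist_force: [-0.5, 0.1, -0.2]
grip_width: 0.0392
gripper_force: 0.0
[0.54790892 0.220247   0.20126605] 0.03915432177314406 [-0.5  0.1 -0.2]
(110, 12) shift [ 0.004 -0.022  0.656] turn [-0.008  0.006 -0.008] f 1 rows 2.6
(110, 0) shift [0.023 0.035 0.656] turn [-0.008  0.006 -0.008] f 1 rows 2.6
(95,) shift [0.062 0.067 0.656] turn [-0.008  0.006 -0.008] f 1 rows 2.6
(80,) shift [0.091 0.097 0.656] turn [-0.008  0.006 -0.008] f 1 rows 2.7
(65,) shift [0.114 0.132 0.655] turn [-0.008  0.006 -0.008] f 1 rows 2.7
(50,) shift [0.124 0.176 0.655] turn [-0.008  0.006 -0.008] f 1 rows 2.8
```

```bash
python3 -m crank '[[[0,-0.02,0.1],[0,0,0],1],[[0,-0.02,0.25],[0,0,0],1],[[0,-0.02,0.4],[0,0,0],1],[[0,-0.02,0.5],[0,0,0],1],[[0,-0.02,0.6],[0,0,0],1],[[0,-0.02,0.65],[0,0,0],1],[[0,-0.02,0.65],[0,0,0],1]]' 20; python3 -c "
from d import *
path([(110,0),(95,),(80,),(65,),(50,),(35,)])"
```

```text
clock: 14.15
tcp_pos: [0.544, 0.2218, 0.0717]
tool_rot: [-0.0, 0.697, 0.717, -0.002]
wrist_force: [0.4, -0.6, -0.4]
grip_width: 0.0003
gripper_force: 0.0
[0.54403712 0.22184913 0.07173344] 0.0003460158988408381 [ 0.4 -0.6 -0.4]
(110, 0) shift [0.012 0.051 0.009] turn [-0.005  0.003 -0.003] f 1 rows 0.2
(95,) shift [0.051 0.083 0.008] turn [-0.005  0.003 -0.003] f 1 rows 0.4
(80,) shift [0.08  0.114 0.008] turn [-0.005  0.003 -0.003] f 1 rows 0.6
(65,) shift [0.103 0.148 0.008] turn [-0.005  0.003 -0.003] f 1 rows 0.7
(50,) shift [0.113 0.193 0.008] turn [-0.005  0.003 -0.003] f 1 rows 0.9
(35,) shift [0.106 0.242 0.008] turn [-0.005  0.003 -0.003] f 1 rows 1.1
```

Now push round to about 50°, two rows for each 15°.

```bash
python3 -m crank '[[[0.012,0.05,0],[0,0,0],1],[[0.032,0.067,0],[0,0,0],1],[[0.051,0.083,0],[0,0,0],1],[[0.066,0.098,0],[0,0,0],1],[[0.08,0.114,0],[0,0,0],1],[[0.092,0.13,0],[0,0,0],1],[[0.103,0.148,0],[0,0,0],1],[[0.109,0.17,0],[0,0,0],1],[[0.113,0.193,0],[0,0,0],1],[[0.113,0.193,0],[0,0,0],1]]'; python3 -c "
from d import *
path([(50,),(35,),(20,),(5,0,20),(-5,0,22),(-10,0,26),(-20,0,28)])
I=[]
for n in('top','scene'):
    p=arm.get_image(n);c=proj(p,[[.586,.21,.07]])[0].astype(int);I.append(cv2.resize(p['frame'][c[1]-40:c[1]+40,c[0]-40:c[0]+40],None,fx=5,fy=5,interpolation=2))
cv2.imwrite('pics/dial1.png',np.hstack(I)[:,:,::-1])"
```

```text
clock: 15.15
tcp_pos: [0.5785, 0.2453, 0.0726]
tool_rot: [-0.003, 0.697, 0.717, -0.004]
wrist_force: [-7.3, -1.7, -0.8]
grip_width: 0.0005
gripper_force: 2.8
[0.57846295 0.24528708 0.07262   ] 0.0005124162687690205 [-7.3 -1.7 -0.8]
(50,) shift [0.001 0.018 0.013] turn [-0.019  0.004 -0.004] f 1 rows 0.1
(35,) shift [-0.006  0.067  0.012] turn [-0.019  0.004 -0.004] f 1 rows 0.3
(20,) shift [-0.031  0.113  0.012] turn [-0.019  0.004 -0.004] f 1 rows 0.5
(5, 0, 20) shift [-0.074  0.128  0.012] turn [-0.019  0.004 -0.004] f 1 rows 0.6
(-5, 0, 22) shift [-0.093  0.154  0.012] turn [-0.019  0.004 -0.004] f 1 rows 0.7
(-10, 0, 26) shift [-0.102  0.181  0.011] turn [-0.019  0.004 -0.004] f 1 rows 0.8
(-20, 0, 28) shift [-0.123  0.205  0.011] turn [-0.019  0.004 -0.004] f 1 rows 1.0
```

View pics/dial1.png

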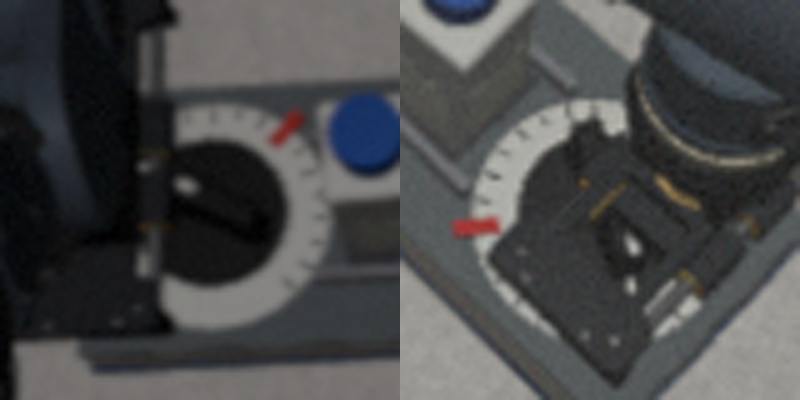

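The dial turns. The pointer is at about 66°: in the top crop the bar runs (185,185)–(265,215), and the mark is at (288,128). I continue pushing.

```bash
python3 -m crank '[[[-0.003,0.025,0],[0,0,0],1],[[-0.007,0.049,0],[0,0,0],1],[[-0.02,0.072,0],[0,0,0],1],[[-0.032,0.095,0],[0,0,0],1],[[-0.053,0.105,0],[0,0,0],1],[[-0.075,0.115,0],[0,0,0],1],[[-0.094,0.136,0],[0,0,0],1],[[-0.103,0.163,0],[0,0,0],1],[[-0.124,0.187,0],[0,0,0],1],[[-0.124,0.187,0],[0,0,0],1]]'; python3 -c "
from d import *
path([(-10,0,28),(-20,0,28),(-30,0,28),(-40,0,28)])
p=arm.get_image('top');c=proj(p,[[.586,.21,.07]])[0].astype(int)
cv2.imwrite('pics/dial2.png',cv2.resize(p['frame'][c[1]-40:c[1]+40,c[0]-40:c[0]+40],None,fx=5,fy=5,interpolation=2)[:,:,::-1])"
```

```text
clock: 16.25
tcp_pos: [0.62, 0.2247, 0.0735]
tool_rot: [-0.002, 0.698, 0.716, 0.001]
wrist_force: [-3.4, 5.6, -0.8]
grip_width: 0.0005
gripper_force: 2.6
[0.61996064 0.22467698 0.07347402] 0.00046232476506522836 [-3.4  5.6 -0.8]
(-10, 0, 28) shift [ 0.004 -0.013  0.017] turn [-0.003 -0.007 -0.006] f 1 rows 0.1
(-20, 0, 28) shift [-0.014  0.     0.017] turn [-0.003 -0.007 -0.006] f 1 rows 0.1
(-30, 0, 28) shift [-0.038  0.011  0.017] turn [-0.003 -0.007 -0.006] f 1 rows 0.2
(-40, 0, 28) shift [-0.065  0.017  0.017] turn [-0.003 -0.007 -0.006] f 1 rows 0.3
```

View pics/dial2.png

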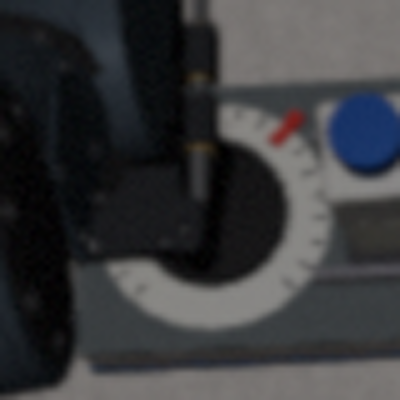

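I have now viewed more pictures than the limit allows, so from here I measure the dial numerically only. I lift clear and measure the pointer angle by sampling brightness along candidate directions in both cameras.

```bash
python3 -m crank '[[[0.05,0,0],[0,0,0],1],[[0.06,0,-0.15],[0,0,0],1],[[0.06,0,-0.4],[0,0,0],1],[[0.2,-0.1,-0.5],[0,0,0],1],[[0.4,-0.2,-0.5],[0,0,0],1],[[0.6,-0.3,-0.5],[0,0,0],1],[[0.8,-0.4,-0.5],[0,0,0],1],[[1,-0.5,-0.5],[0,0,0],1],[[1,-0.5,-0.5],[0,0,0],1]]'
cat > m.py <<'E'
from d import *
def meas():
    for n in('top','scene'):
        p=arm.get_image(n);f=p['frame'].astype(np.float32);g=cv2.GaussianBlur(f.min(2),(0,0),.7)
        red=f[:,:,0]-f[:,:,1:].max(2)
        def smp(img,th,r,z):
            t=np.radians(th);X=np.column_stack([AX[0]+r*np.cos(t),AX[1]+r*np.sin(t),np.full(len(r),z)])
            q=proj(p,X).astype(np.float32);return cv2.remap(img,q[:,0][None],q[:,1][None],1).mean()
        T=np.arange(-180,180,1.)
        for nm,img,r0,r1,z in(('bar',g,.012,.034,.098),('skirt',g,.038,.041,.062),('mark',red,.055,.072,.053)):
            v=np.array([smp(img,t,np.linspace(r0,r1,12),z) for t in T]);i=v.argmax()
            w=np.clip(v-np.median(v)-.5*(v[i]-np.median(v)),0,None);d=abs((T-T[i]+180)%360-180);w[d>25]=0
            print(n,nm,round((T*w).sum()/w.sum(),1),"peak",v[i].round(),"med",np.median(v).round(),"2nd",T[np.where(d>30,v,0).argmax()],np.where(d>30,v,0).max().round())
        for t in("dial_pointer","mark_tip","dial_grip"):
            for k in arm.pinpoint(p,t)[:2]:
                X=onz(p,k["pixel"],{"dial_pointer":.062,"mark_tip":.053,"dial_grip":.086}[t])[:2];v=X-AX
                print(n,t,round(k["conf"],2),X.round(4),np.degrees(np.arctan2(v[1],v[0])).round(1),np.hypot(*v).round(3))
E
python3 -c "
from m import *
meas();s=arm.state();print(s['tcp_pos'],s['clock'])"
```

```text
clock: 17.2
tcp_pos: [0.5123, 0.4251, 0.1743]
tool_rot: [-0.001, 0.695, 0.719, 0.002]
wrist_force: [0.0, -0.0, 0.4]
grip_width: 0.0001
gripper_force: 0.0
top bar -5.9 peak 88.0 med 18.0 2nd 32.0 60.0
top skirt 8.7 peak 85.0 med 51.0 2nd 41.0 74.0
top mark -39.5 peak 69.0 med -1.0 2nd -83.0 2.0
top dial_pointer 0.61 [0.6403 0.2053] -5.7 0.054
top mark_tip 0.46 [0.6201 0.1804] -41.8 0.045
top dial_grip 0.82 [0.5879 0.217 ] 74.8 0.007
scene bar -11.7 peak 133.0 med 54.0 2nd -158.0 90.0
scene skirt -10.1 peak 118.0 med 67.0 2nd 149.0 91.0
scene mark -39.3 peak 97.0 med -3.0 2nd -69.0 0.0
scene dial_pointer 0.88 [0.6354 0.2105] -0.3 0.049
scene mark_tip 0.58 [0.6158 0.1855] -40.4 0.039
scene dial_grip 0.77 [0.5893 0.208 ] -41.2 0.004
[0.51605161 0.41786795 0.17292615] 17.6
```

```bash
python3 -c "
from m import *
path([(-8,12,28)],.18);path([(-8,12,28),(-8,0,28),(-20,0,28),(-30,0,28)])"
```

```text
[0.51605161 0.41786795 0.17292615] 0.0006625699143220556 [ 0.9  0.  -0.4]
(-8, 12, 28) shift [-0.912  0.488 -0.035] turn [-0.     0.001 -0.007] f 1 rows 4.1
[0.51605161 0.41786795 0.17292615] 0.0006625699143220556 [ 0.9  0.  -0.4]
(-8, 12, 28) shift [-0.912  0.488  0.515] turn [-0.     0.001 -0.007] f 1 rows 4.6
(-8, 0, 28) shift [-0.971  0.478  0.515] turn [-0.     0.001 -0.007] f 1 rows 4.8
(-20, 0, 28) shift [-0.993  0.494  0.515] turn [-0.     0.001 -0.007] f 1 rows 4.9
(-30, 0, 28) shift [-1.016  0.505  0.515] turn [-0.     0.001 -0.007] f 1.02 rows 5.0
```

```bash
python3 -m crank '[[[-0.25,0.12,0],[0,0,0],1],[[-0.5,0.25,0],[0,0,0],1],[[-0.7,0.37,0],[0,0,0],1],[[-0.91,0.49,0],[0,0,0],1],[[-0.91,0.49,0.2],[0,0,0],1],[[-0.91,0.49,0.4],[0,0,0],1],[[-0.91,0.49,0.51],[0,0,0],1],[[-0.95,0.485,0.51],[0,0,0],1],[[-0.97,0.48,0.51],[0,0,0],1],[[-0.97,0.48,0.51],[0,0,0],1]]';python3 -c "
from m import *
path([(-8,0,28),(-20,0,28),(-30,0,28),(-35,0,28),(-40,0,28)])"
```

```text
clock: 18.6
tcp_pos: [0.6178, 0.2269, 0.0727]
tool_rot: [0.001, 0.698, 0.717, 0.001]
wrist_force: [0.6, -0.3, -0.4]
grip_width: 0.0006
gripper_force: 0.0
[0.61784481 0.22693619 0.0726928 ] 0.0006393801810319486 [ 0.6 -0.3 -0.4]
(-8, 0, 28) shift [-0.004 -0.006  0.013] turn [ 0.005  0.    -0.006] f 1 rows 0.1
(-20, 0, 28) shift [-0.026  0.01   0.013] turn [ 0.005  0.    -0.006] f 1 rows 0.1
(-30, 0, 28) shift [-0.049  0.021  0.014] turn [ 0.005  0.    -0.006] f 1 rows 0.2
(-35, 0, 28) shift [-0.062  0.025  0.014] turn [ 0.005  0.    -0.006] f 1 rows 0.3
(-40, 0, 28) shift [-0.076  0.027  0.014] turn [ 0.005  0.    -0.006] f 1 rows 0.3
```

```bash
python3 -m crank '[[[-0.015,0.002,0],[0,0,0],1],[[-0.026,0.01,0],[0,0,0],1],[[-0.038,0.016,0],[0,0,0],1],[[-0.049,0.021,0],[0,0,0],1],[[-0.06,0.025,0],[0,0,0],1],[[-0.06,0.025,0],[0,0,0],1]]';python3 -m crank '[[[0.06,0.03,0],[0,0,0],1],[[0.06,0,-0.15],[0,0,0],1],[[0.06,0,-0.4],[0,0,0],1],[[0.2,-0.1,-0.5],[0,0,0],1],[[0.4,-0.2,-0.5],[0,0,0],1],[[0.6,-0.3,-0.5],[0,0,0],1],[[0.8,-0.4,-0.5],[0,0,0],1],[[1,-0.5,-0.5],[0,0,0],1],[[1,-0.5,-0.5],[0,0,0],1]]'; python3 -c "
from m import *
meas();s=arm.state();print(s['tcp_pos'],s['clock'])"
```

```text
clock: 19.2
tcp_pos: [0.6212, 0.2187, 0.0721]
tool_rot: [-0.001, 0.697, 0.717, 0.001]
wrist_force: [-2.1, 6.0, 0.7]
grip_width: 0.0001
gripper_force: 2.8
clock: 20.1
tcp_pos: [0.5133, 0.4188, 0.1719]
tool_rot: [-0.0, 0.695, 0.719, 0.001]
wrist_force: [-0.7, -0.4, 0.2]
grip_width: 0.0004
gripper_force: 0.0
top bar -18.0 peak 86.0 med 18.0 2nd 32.0 59.0
top skirt -3.6 peak 85.0 med 52.0 2nd 51.0 75.0
top mark -39.5 peak 69.0 med -1.0 2nd -85.0 1.0
top dial_pointer 0.98 [0.6298 0.1962] -18.3 0.046
top mark_tip 0.37 [0.6177 0.1793] -44.9 0.045
top mark_tip 0.35 [ 0.6068 -0.1139] -86.4 0.325
top dial_grip 0.97 [0.5864 0.2127] 83.2 0.002
scene bar -23.4 peak 135.0 med 54.0 2nd -158.0 91.0
scene skirt -22.3 peak 125.0 med 68.0 2nd 148.0 94.0
scene mark -39.3 peak 98.0 med -3.0 2nd -69.0 0.0
scene dial_pointer 0.86 [0.6172 0.1889] -35.1 0.038
scene dial_grip 0.66 [0.5956 0.2111] 2.6 0.009
[0.51721946 0.41185008 0.17089744] 20.5
```

```bash
sed -i "s/^        p=arm.get_image(n);f=/        AX=np.array({'top':(.5843,.2089),'scene':(.586,.2129)}[n]);p=arm.get_image(n);f=/" m.py
cat >> m.py <<'E'
E
python3 -c "
from m import *
meas()
path([(-20,12,28),(-20,0,28),(-30,0,28),(-35,0,28),(-40,0,28),(-45,0,28)])"
```

```text
top bar -12.5 peak 85.0 med 17.0 2nd 15.0 51.0
top skirt -0.0 peak 84.0 med 45.0 2nd -61.0 55.0
top mark -37.2 peak 70.0 med -1.0 2nd -85.0 1.0
top dial_pointer 0.73 [0.6408 0.1985] -10.5 0.057
top dial_pointer 0.57 [ 0.3727 -0.0721] -127.0 0.352
top mark_tip 0.54 [0.6233 0.1866] -29.8 0.045
top dial_grip 0.97 [0.5844 0.2091] 61.4 0.0
scene bar -28.3 peak 132.0 med 55.0 2nd -160.0 87.0
scene skirt 109.7 peak 125.0 med 64.0 2nd -26.0 120.0
scene mark -40.7 peak 96.0 med -3.0 2nd -70.0 0.0
scene dial_pointer 0.68 [0.6296 0.1914] -26.3 0.049
scene mark_tip 0.74 [0.6379 0.1988] -15.2 0.054
scene mark_tip 0.4 [0.6259 0.1815] -38.2 0.051
scene dial_grip 0.59 [0.5837 0.2144] 145.7 0.003
[0.51628682 0.4129891  0.1708402 ] 0.00045321283747380665 [0.1 0.5 0.2]
(-20, 12, 28) shift [-0.914  0.514  0.504] turn [-0.001  0.001 -0.004] f 1 rows 4.7
(-20, 0, 28) shift [-0.97   0.492  0.504] turn [-0.001  0.001 -0.004] f 1 rows 4.8
(-30, 0, 28) shift [-0.993  0.503  0.504] turn [-0.001  0.001 -0.004] f 1 rows 4.9
(-35, 0, 28) shift [-1.006  0.506  0.504] turn [-0.001  0.001 -0.004] f 1.01 rows 4.9
(-40, 0, 28) shift [-1.02   0.509  0.504] turn [-0.001  0.001 -0.004] f 1.02 rows 5.0
(-45, 0, 28) shift [-1.035  0.51   0.504] turn [-0.001  0.001 -0.004] f 1.04 rows 5.0
```

```bash
cat > l.py <<'E'
from d import *
def line():
    for n in('top','scene'):
        p=arm.get_image(n);g=cv2.cvtColor(p['frame'],cv2.COLOR_RGB2GRAY).astype(np.float32)
        for z,half in((.098,.036),):
            xs=np.arange(-.045,.045,.0005);XX,YY=np.meshgrid(xs,xs,indexing='ij')
            q=proj(p,np.column_stack([AX[0]+XX.ravel(),AX[1]+YY.ravel(),np.full(XX.size,z)])).astype(np.float32)
            im=cv2.remap(g,q[:,0].reshape(XX.shape),q[:,1].reshape(XX.shape),1)
            m=((np.hypot(XX,YY)<.031)&(im>.5*(np.percentile(im[np.hypot(XX,YY)<.031],99.5)+np.median(im)))).astype(np.uint8)
            k,lab,st,ce=cv2.connectedComponentsWithStats(m)
            for i in range(1,k):
                if st[i,4]<60: continue
                P=np.column_stack([XX[lab==i],YY[lab==i]]);c=P.mean(0);w,V=np.linalg.eigh(np.cov(P.T));v=V[:,1];v=v*np.sign(v@c)
                print(n,st[i,4],"centre mm",(c*1e3).round(1),"len/wid",(np.sqrt(w[::-1]*12)*1e3).round(1),"ang",np.degrees(np.arctan2(v[1],v[0])).round(1),"perp off",((c[0]*v[1]-c[1]*v[0])*1e3).round(1))
E
python3 -c "
from l import *
line()"
```

```text
top 894 centre mm [19.6 16.9] len/wid [42.1  9.4] ang -48.7 perp off -25.9
top 609 centre mm [15.5 -6.3] len/wid [28.7  5.3] ang -20.1 perp off 0.6
scene 598 centre mm [-22.5 -15.2] len/wid [36.   6.9] ang 124.8 perp off -27.1
scene 611 centre mm [15.2 -7. ] len/wid [28.9  5.3] ang -20.0 perp off 1.4
```

Line fits in both cameras agree: the pointer is at -20° and the mark at -39.5°. I'll go back to contact and push in small steps.

```bash
python3 -m crank '[[[-0.25,0.12,0],[0,0,0],1],[[-0.5,0.25,0],[0,0,0],1],[[-0.7,0.4,0],[0,0,0],1],[[-0.9,0.51,0],[0,0,0],1],[[-0.9,0.51,0.2],[0,0,0],1],[[-0.9,0.51,0.4],[0,0,0],1],[[-0.9,0.51,0.5],[0,0,0],1],[[-0.95,0.51,0.5],[0,0,0],1],[[-0.97,0.51,0.5],[0,0,0],1],[[-0.97,0.51,0.5],[0,0,0],1]]';python3 -c "
from d import *
s=arm.state()
for q in((.6212,.2187),(.622,.2113)): go(s,[*q,.0715],rot(.03))"
```

```text
clock: 22.0
tcp_pos: [0.6251, 0.2215, 0.0727]
tool_rot: [0.001, 0.697, 0.717, 0.001]
wrist_force: [-0.3, 0.1, 0.2]
grip_width: 0.0005
gripper_force: 0.0
shift [-0.013 -0.02   0.006] turn [ 0.006  0.    -0.005] f 1 rows 0.1
shift [-0.05  -0.017  0.006] turn [ 0.006  0.    -0.005] f 1 rows 0.2
```

```bash
python3 -m crank '[[[-0.013,-0.017,0],[0,0,0],1],[[-0.025,-0.017,0],[0,0,0],1],[[-0.038,-0.017,0],[0,0,0],1],[[-0.05,-0.017,0],[0,0,0],1],[[-0.05,-0.017,0],[0,0,0],1]]';python3 -m crank '[[[0.06,0.03,0],[0,0,0],1],[[0.06,0,-0.15],[0,0,0],1],[[0.06,0,-0.4],[0,0,0],1],[[0.2,-0.1,-0.5],[0,0,0],1],[[0.4,-0.2,-0.5],[0,0,0],1],[[0.6,-0.3,-0.5],[0,0,0],1],[[0.8,-0.4,-0.5],[0,0,0],1],[[1,-0.5,-0.5],[0,0,0],1],[[1,-0.5,-0.5],[0,0,0],1]]'; python3 -c "
from l import *
line();s=arm.state();print(s['tcp_pos'],s['clock'])"
```

```text
clock: 22.5
tcp_pos: [0.621, 0.2146, 0.0727]
tool_rot: [-0.001, 0.697, 0.717, 0.002]
wrist_force: [-0.9, 6.6, 2.6]
grip_width: 0.0006
gripper_force: 2.8
clock: 23.4
tcp_pos: [0.5114, 0.4144, 0.1714]
tool_rot: [-0.001, 0.695, 0.719, 0.0]
wrist_force: [-0.1, -0.6, -0.5]
grip_width: 0.0007
gripper_force: 0.0
top 936 centre mm [20. 16.] len/wid [44.1 10.4] ang -50.9 perp off -25.6
top 596 centre mm [14.7 -8.7] len/wid [28.7  5.2] ang -27.8 perp off 0.9
scene 627 centre mm [-23.3 -13.5] len/wid [38.5  7.7] ang 121.3 perp off -26.9
scene 605 centre mm [13.9 -9.1] len/wid [29.   5.2] ang -27.8 perp off 1.6
[0.51429746 0.4103318  0.17112448] 23.5
```

```bash
python3 -m crank '[[[-0.25,0.12,0],[0,0,0],1],[[-0.5,0.25,0],[0,0,0],1],[[-0.7,0.4,0],[0,0,0],1],[[-0.9,0.51,0],[0,0,0],1],[[-0.9,0.51,0.2],[0,0,0],1],[[-0.9,0.51,0.4],[0,0,0],1],[[-0.9,0.51,0.5],[0,0,0],1],[[-0.95,0.51,0.5],[0,0,0],1],[[-0.97,0.51,0.5],[0,0,0],1],[[-0.97,0.51,0.5],[0,0,0],1]]';python3 -c "
from d import *
s=arm.state()
for q in((.621,.2146),(.621,.2057)): go(s,[*q,.0715],rot(.03))"
```

```text
clock: 24.5
tcp_pos: [0.6241, 0.2166, 0.0727]
tool_rot: [0.001, 0.698, 0.716, 0.001]
wrist_force: [0.7, -0.5, 0.2]
grip_width: 0.0004
gripper_force: 0.0
shift [-0.01  -0.016  0.006] turn [ 0.006  0.001 -0.007] f 1 rows 0.1
shift [-0.054 -0.017  0.006] turn [ 0.006  0.001 -0.007] f 1 rows 0.2
```

```bash
python3 -m crank '[[[-0.01,-0.017,0],[0,0,0],1],[[-0.022,-0.017,0],[0,0,0],1],[[-0.034,-0.017,0],[0,0,0],1],[[-0.045,-0.017,0],[0,0,0],1],[[-0.053,-0.017,0],[0,0,0],1],[[-0.053,-0.017,0],[0,0,0],1]]';python3 -m crank '[[[0.06,0.03,0],[0,0,0],1],[[0.06,0,-0.15],[0,0,0],1],[[0.06,0,-0.4],[0,0,0],1],[[0.2,-0.1,-0.5],[0,0,0],1],[[0.4,-0.2,-0.5],[0,0,0],1],[[0.6,-0.3,-0.5],[0,0,0],1],[[0.8,-0.4,-0.5],[0,0,0],1],[[1,-0.5,-0.5],[0,0,0],1],[[1,-0.5,-0.5],[0,0,0],1]]'; python3 -c "
from m import *
from l import line
line();meas();s=arm.state();print(s['tcp_pos'],s['clock'])"
```

```text
clock: 25.1
tcp_pos: [0.6198, 0.2103, 0.0725]
tool_rot: [-0.001, 0.697, 0.717, 0.002]
wrist_force: [-1.2, 6.6, 1.9]
grip_width: 0.0006
gripper_force: 2.8
clock: 26.0
tcp_pos: [0.5101, 0.4097, 0.1714]
tool_rot: [-0.001, 0.694, 0.719, 0.0]
wrist_force: [0.4, -0.7, -0.8]
grip_width: 0.0007
gripper_force: 0.0
top 925 centre mm [20.3 15.5] len/wid [45.3 11. ] ang 127.1 perp off 25.5
top 586 centre mm [ 12.8 -10.7] len/wid [29.5  5.1] ang -37.0 perp off 0.8
scene 675 centre mm [-23.7 -11.8] len/wid [41.9  9.1] ang 117.0 perp off -26.5
scene 593 centre mm [ 12.4 -11.1] len/wid [29.3  5.1] ang -36.5 perp off 1.6
top bar -31.2 peak 84.0 med 19.0 2nd 41.0 49.0
top skirt -16.2 peak 86.0 med 45.0 2nd -61.0 55.0
top mark -37.2 peak 69.0 med -1.0 2nd -84.0 2.0
top mark_tip 0.36 [0.6277 0.1867] -27.1 0.049
top dial_grip 0.72 [0.5861 0.211 ] 49.5 0.003
top dial_grip 0.65 [ 0.5926 -0.1208] -88.6 0.33
scene bar -44.2 peak 136.0 med 57.0 2nd -163.0 89.0
scene skirt 111.9 peak 127.0 med 68.0 2nd -42.0 113.0
scene mark -40.7 peak 97.0 med -3.0 2nd -70.0 0.0
scene dial_pointer 0.87 [0.623 0.175] -45.7 0.053
scene mark_tip 0.4 [0.6215 0.1803] -42.5 0.048
scene dial_grip 0.56 [0.5919 0.2042] -55.7 0.011
[0.51435574 0.40346479 0.17086638] 26.5
```

```bash
python3 -c "
from d import *
for n in('top','scene'):
    p=arm.get_image(n);f=p['frame'].astype(np.float32);g=f[:,:,0]-f[:,:,1:].max(2)
    xs=np.arange(-.09,.09,.0005);XX,YY=np.meshgrid(xs,xs,indexing='ij')
    q=proj(p,np.column_stack([AX[0]+XX.ravel(),AX[1]+YY.ravel(),np.full(XX.size,.053)])).astype(np.float32)
    im=cv2.remap(g,q[:,0].reshape(XX.shape),q[:,1].reshape(XX.shape),1)
    m=im>.5*im.max();P=np.column_stack([XX[m],YY[m]]);c=P.mean(0);w,V=np.linalg.eigh(np.cov(P.T));v=V[:,1]*np.sign(V[:,1]@c)
    print(n,m.sum(),(c*1e3).round(1),np.hypot(*c),(np.sqrt(w[::-1]*12)*1e3).round(1),np.degrees(np.arctan2(v[1],v[0])),'via axis',np.degrees(np.arctan2(c[1],c[0])),'perp',(c[0]*v[1]-c[1]*v[0])*1e3)
p=arm.get_image('top');q=arm.get_image('scene')
for t in('tipped_bottle','left_bottle','right_bottle','tip_box','plant'):
    print(t,[np.round(d['pixel']).tolist() for d in arm.pinpoint(p,t)][:4],[np.round(d['pixel']).tolist() for d in arm.pinpoint(q,t)][:4])
"
```

```text
top 624 [ 49.  -40.5] 0.06360176609630513 [19.8  7.7] -36.70593549302935 via axis -39.5620391785927 perp 3.1691342510373683
scene 655 [ 49.1 -40.1] 0.0633592610024863 [21.5  7.5] -37.82316108850349 via axis -39.23044321893051 perp 1.5560551177295385
tipped_bottle [[343.0, 228.0], [432.0, 220.0], [386.0, 301.0], [246.0, 176.0]] [[272.0, 135.0], [255.0, 182.0], [274.0, 263.0], [203.0, 147.0]]
left_bottle [[203.0, 180.0]] []
right_bottle [[286.0, 173.0]] [[241.0, 237.0], [315.0, 317.0]]
tip_box [[159.0, 277.0]] [[400.0, 269.0]]
plant [[267.0, 256.0]] [[313.0, 217.0]]
```

The pointer is at -36.7° and the mark between -37° and -39.5°. That is within about 3 mm, and everything else is in place. I open the fingers so they touch nothing, then hand in.

```bash
python3 -m crank '[[[0,0,-0.1],[0,0,0],0.6],[[0,0,-0.2],[0,0,0],0.5],[[0,0,-0.2],[0,0,0],0.5],[[0,0,-0.2],[0,0,0],0.5]]'; python3 -c "
from station import arm
print(arm.close_job())"
```

```text
clock: 27.6
tcp_pos: [0.5137, 0.4045, 0.2109]
tool_rot: [0.0, 0.697, 0.717, 0.0]
wrist_force: [0.7, 0.6, -0.7]
grip_width: 0.0246
gripper_force: 0.0
the job is handed in; nothing more can be done
None
```

I handed the job in at 27.6 s with no verdict returned: by my measurements the orange-capped bottle stands upright in the middle place and the pointer is within about 3 mm of the red mark, but I viewed 12 pictures, over the limit of 10.

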